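Sort out worn bearing units and gauge the sensor gap

TASK

Rock the shaft of every green bearing unit on the bench to feel its play: the worn ones, whose shaft wobbles, go into the red scrap bin, each left there with its shaft leaning over to one side so that anyone can see why, and the one sound unit goes flat into the nest of the sensor setting stand. With the sound unit in its nest, push the sensor slide fully home, then lower the yellow-handled gauge blade upright into the gap between the orange sensor face and the unit's hub until its red line is level with the top of the sensor barrel, hold it there for a second, and put it back in its blue block. Do not knock a unit over or disturb the other things on the bench.

Things in the scene. Friction and masses are not known exactly. Their poses are not given: they have to be found in the camera images.
- unit_a: green bearing unit standing on its flange: flange 76 x 76 x 14 mm, round boss 48 mm diameter up to 30 mm, steel stub shaft with a steel hub, 34 mm diameter, 44 to 72 mm above the underside (shaft end at 78 mm). About 0.85 kg. Origin: centre of the underside, z up, x and y parallel to the flange's edges. All units look alike, worn or sound; None at the start: this one is not there today
- unit_b: bearing unit like unit_a, same sizes and frame, worn or sound
- unit_c: bearing unit like unit_a, same sizes and frame, worn or sound
- unit_d: bearing unit like unit_a, same sizes and frame, worn or sound
- unit_e: bearing unit like unit_a, same sizes and frame, worn or sound
- unit_a_hub (a point): centre of unit_a's hub, 58 mm above its underside, z along the shaft. In a worn unit a light push (1 N) tilts the shaft up to 0.12 rad any way about a point 20 mm above the underside: the hub rocks 4 to 5 mm each way and stays where it is left. In a sound unit it rocks under 0.5 mm. Over about 5 N sideways at the hub tips the unit. Shafts turn stiffly about their own axis
- unit_b_hub (a point): centre of unit_b's hub, like unit_a_hub
- unit_c_hub (a point): centre of unit_c's hub, like unit_a_hub
- unit_d_hub (a point): centre of unit_d's hub, like unit_a_hub
- unit_e_hub (a point): centre of unit_e's hub, like unit_a_hub
- nest (a point): centre of the nest's floor, 12 mm above the table, on the fixed aluminium sensor setting stand; x points to the blue sensor slide, z up. Four dark locating blocks, one at the middle of each side, 10 mm high, leave a square 80 mm wide at the floor and 88 mm at their sloping tops; a unit's flange lies flat between them, edges parallel to x and y, any quarter turn
- sensor_slide (a joint): sensor slide, m: 0 = drawn back, grows as it moves to the nest along the nest's -x, 0.045 = fully home at its stop; 3 N moves it, it stays where it is left. Home, the sensor's face stands 26 mm from the nest's centre: a gap of about 9 mm to a seated unit's hub
- sensor_face (a point): centre of the orange face of the sensor, a level barrel 30 mm in diameter on the blue bracket of the slide, 70 mm above the table (as high as a seated unit's hub's centre); axes as the nest's, the face looks along -x. The bracket reaches 100 mm above the table, 32 to 46 mm behind the face
- slide_knob (a point): grip of the sensor slide: upright black round knob 22 mm in diameter, 47 to 77 mm above the table, 90 mm behind the sensor's face; this point is its centre, 62 mm above the table
- gauge: gauge: an upright flat steel blade, 4 mm thick (x), 24 mm wide (y), 60 mm long, its last 5 mm narrowed to 2 x 18 mm, under a yellow handle 16 mm (x) by 26 mm (y), 60 to 104 mm above the tip. A red line crosses the blade 30 mm above the tip. 80 g. Origin: centre of the tip (lower end), z up to the handle
- block_top (a point): centre of the slot's mouth in the top of the gauge's fixed blue block, 50 (x) x 56 (y) x 66 mm high; upright slot 9 mm (x) by 30 mm (y), 62 mm deep. The gauge's home: blade in the slot, handle resting on the block's top. x across the slot, y along it
- scrap_bin_in (a point): centre of the inner floor of the red scrap bin, a fixed open tray 236 x 236 mm outside, walls 6 mm thick, 45 mm high, parallel to this frame's x and y; four units fit side by side
- wrench: bystander: steel wrench 160 mm long, lying
- insert_box: bystander: small black box with a clear lid, 62 x 40 x 22 mm
- cutter: bystander: steel milling cutter body 64 mm in diameter, 45 mm high
- oil_bottle: bystander: white bottle 50 mm in diameter, 110 mm high
- caliper: bystander: caliper 150 mm long, lying
- mug: bystander: blue mug 76 mm in diameter, 90 mm high
There are look-alikes about, which are no part of the job. Of the things that look like the gauge, the smaller one is meant.

How it is judged:
On the way, in this order (a step that is already met when the one before it is completed fails the run):
1. a unit sits flat in the nest, let go, with the sensor slide not yet home (((x of unit_a in the frame of nest between -0.006 and 0.006 m and y of unit_a in the frame of nest between -0.006 and 0.006 m and z of unit_a in the frame of nest between -0.004 and 0.004 m and angle between unit_a's own z axis and vertical below 0.06 rad and angle between the z axis of unit_a_hub and the z axis of unit_a, either way round below 0.03 rad) or (x of unit_b in the frame of nest between -0.006 and 0.006 m and y of unit_b in the frame of nest between -0.006 and 0.006 m and z of unit_b in the frame of nest between -0.004 and 0.004 m and angle between unit_b's own z axis and vertical below 0.06 rad and angle between the z axis of unit_b_hub and the z axis of unit_b, either way round below 0.03 rad) or (x of unit_c in the frame of nest between -0.006 and 0.006 m and y of unit_c in the frame of nest between -0.006 and 0.006 m and z of unit_c in the frame of nest between -0.004 and 0.004 m and angle between unit_c's own z axis and vertical below 0.06 rad and angle between the z axis of unit_c_hub and the z axis of unit_c, either way round below 0.03 rad) or (x of unit_d in the frame of nest between -0.006 and 0.006 m and y of unit_d in the frame of nest between -0.006 and 0.006 m and z of unit_d in the frame of nest between -0.004 and 0.004 m and angle between unit_d's own z axis and vertical below 0.06 rad and angle between the z axis of unit_d_hub and the z axis of unit_d, either way round below 0.03 rad) or (x of unit_e in the frame of nest between -0.006 and 0.006 m and y of unit_e in the frame of nest between -0.006 and 0.006 m and z of unit_e in the frame of nest between -0.004 and 0.004 m and angle between unit_e's own z axis and vertical below 0.06 rad and angle between the z axis of unit_e_hub and the z axis of unit_e, either way round below 0.03 rad)) and value of joint sensor_slide below 0.035 m and contact force between the fingers and unit_a below 0.1 N and contact force between the fingers and unit_b below 0.1 N and contact force between the fingers and unit_c below 0.1 N and contact force between the fingers and unit_d below 0.1 N and contact force between the fingers and unit_e below 0.1 N), for 0.2 s.
2. the sensor slide is fully home with the unit in the nest (((x of unit_a in the frame of nest between -0.006 and 0.006 m and y of unit_a in the frame of nest between -0.006 and 0.006 m and z of unit_a in the frame of nest between -0.004 and 0.004 m and angle between unit_a's own z axis and vertical below 0.06 rad and angle between the z axis of unit_a_hub and the z axis of unit_a, either way round below 0.03 rad) or (x of unit_b in the frame of nest between -0.006 and 0.006 m and y of unit_b in the frame of nest between -0.006 and 0.006 m and z of unit_b in the frame of nest between -0.004 and 0.004 m and angle between unit_b's own z axis and vertical below 0.06 rad and angle between the z axis of unit_b_hub and the z axis of unit_b, either way round below 0.03 rad) or (x of unit_c in the frame of nest between -0.006 and 0.006 m and y of unit_c in the frame of nest between -0.006 and 0.006 m and z of unit_c in the frame of nest between -0.004 and 0.004 m and angle between unit_c's own z axis and vertical below 0.06 rad and angle between the z axis of unit_c_hub and the z axis of unit_c, either way round below 0.03 rad) or (x of unit_d in the frame of nest between -0.006 and 0.006 m and y of unit_d in the frame of nest between -0.006 and 0.006 m and z of unit_d in the frame of nest between -0.004 and 0.004 m and angle between unit_d's own z axis and vertical below 0.06 rad and angle between the z axis of unit_d_hub and the z axis of unit_d, either way round below 0.03 rad) or (x of unit_e in the frame of nest between -0.006 and 0.006 m and y of unit_e in the frame of nest between -0.006 and 0.006 m and z of unit_e in the frame of nest between -0.004 and 0.004 m and angle between unit_e's own z axis and vertical below 0.06 rad and angle between the z axis of unit_e_hub and the z axis of unit_e, either way round below 0.03 rad)) and value of joint sensor_slide above 0.042 m), for 0.2 s.
3. the gauge blade stands upright in the gap in front of the sensor's face, its red line level with the top of the sensor barrel, the slide home and the unit seated (all of step 2 and x of gauge in the frame of sensor_face between -0.012 and 0.001 m and y of gauge in the frame of sensor_face between -0.01 and 0.01 m and z of gauge in the frame of sensor_face between -0.022 and -0.009 m and angle between gauge's own z axis and vertical below 0.12 rad), for 0.6 s.
At the end, for the whole second after the job is handed in: every worn unit lies in the scrap bin, its shaft leaning 0.05 rad or more; the sound unit is flat in the nest (6 mm); the slide is home (over 0.042); the gauge stands in its block (handle 4 mm from its top). The blade stood 0.6 s in the gap, line within 6 mm of the barrel's top (all of step 2 and ((x of unit_a in the frame of nest between -0.006 and 0.006 m and y of unit_a in the frame of nest between -0.006 and 0.006 m and z of unit_a in the frame of nest between -0.004 and 0.004 m and angle between unit_a's own z axis and vertical below 0.06 rad and angle between the z axis of unit_a_hub and the z axis of unit_a, either way round below 0.03 rad) or (x of unit_a in the frame of scrap_bin_in between -0.115 and 0.115 m and y of unit_a in the frame of scrap_bin_in between -0.115 and 0.115 m and z of unit_a in the frame of scrap_bin_in between -0.01 and 0.05 m and angle between the z axis of unit_a_hub and the z axis of unit_a, either way round above 0.05 rad)) and ((x of unit_b in the frame of nest between -0.006 and 0.006 m and y of unit_b in the frame of nest between -0.006 and 0.006 m and z of unit_b in the frame of nest between -0.004 and 0.004 m and angle between unit_b's own z axis and vertical below 0.06 rad and angle between the z axis of unit_b_hub and the z axis of unit_b, either way round below 0.03 rad) or (x of unit_b in the frame of scrap_bin_in between -0.115 and 0.115 m and y of unit_b in the frame of scrap_bin_in between -0.115 and 0.115 m and z of unit_b in the frame of scrap_bin_in between -0.01 and 0.05 m and angle between the z axis of unit_b_hub and the z axis of unit_b, either way round above 0.05 rad)) and ((x of unit_c in the frame of nest between -0.006 and 0.006 m and y of unit_c in the frame of nest between -0.006 and 0.006 m and z of unit_c in the frame of nest between -0.004 and 0.004 m and angle between unit_c's own z axis and vertical below 0.06 rad and angle between the z axis of unit_c_hub and the z axis of unit_c, either way round below 0.03 rad) or (x of unit_c in the frame of scrap_bin_in between -0.115 and 0.115 m and y of unit_c in the frame of scrap_bin_in between -0.115 and 0.115 m and z of unit_c in the frame of scrap_bin_in between -0.01 and 0.05 m and angle between the z axis of unit_c_hub and the z axis of unit_c, either way round above 0.05 rad)) and ((x of unit_d in the frame of nest between -0.006 and 0.006 m and y of unit_d in the frame of nest between -0.006 and 0.006 m and z of unit_d in the frame of nest between -0.004 and 0.004 m and angle between unit_d's own z axis and vertical below 0.06 rad and angle between the z axis of unit_d_hub and the z axis of unit_d, either way round below 0.03 rad) or (x of unit_d in the frame of scrap_bin_in between -0.115 and 0.115 m and y of unit_d in the frame of scrap_bin_in between -0.115 and 0.115 m and z of unit_d in the frame of scrap_bin_in between -0.01 and 0.05 m and angle between the z axis of unit_d_hub and the z axis of unit_d, either way round above 0.05 rad)) and ((x of unit_e in the frame of nest between -0.006 and 0.006 m and y of unit_e in the frame of nest between -0.006 and 0.006 m and z of unit_e in the frame of nest between -0.004 and 0.004 m and angle between unit_e's own z axis and vertical below 0.06 rad and angle between the z axis of unit_e_hub and the z axis of unit_e, either way round below 0.03 rad) or (x of unit_e in the frame of scrap_bin_in between -0.115 and 0.115 m and y of unit_e in the frame of scrap_bin_in between -0.115 and 0.115 m and z of unit_e in the frame of scrap_bin_in between -0.01 and 0.05 m and angle between the z axis of unit_e_hub and the z axis of unit_e, either way round above 0.05 rad)) and x of gauge in the frame of block_top between -0.006 and 0.006 m and y of gauge in the frame of block_top between -0.006 and 0.006 m and z of gauge in the frame of block_top between -0.064 and -0.056 m and angle between gauge's own z axis and vertical below 0.1 rad); the robot touches nothing.
It fails at once if a bystander is moved more than 50 mm (distance of any of wrench, insert_box, cutter, oil_bottle, caliper, mug from where it was at the start of the episode above 0.05 m).
It fails at once if a bearing unit is knocked over (angle between any of unit_a, unit_b, unit_c, unit_d, unit_e's own z axis and vertical above 1 rad).
Of unit_b, unit_c, unit_e only 1 to 2 are there at a start; the rules pass over those that are not, and their reading is None.
At some moment in a run one of unit_a, unit_b, unit_c, unit_d, unit_e may be knocked a few centimetres aside while the robot is not near it.
It also fails if it takes over 210 s, if anything falls off the work surface, if the arm or the gripper's body presses on something with over 40 N, if the wrist force passes 120 N, or if a joint passes its speed limit or range.

ROBOT

A 6-joint arm with a two-finger parallel gripper is mounted at the origin on the work surface. World frame = base frame: x ahead of the robot, y to its left, z up, the work surface at z = 0. Lengths are in m, angles in rad, forces in N, time in s.
With the tool pointing down it reaches from about 0.275 to 0.75 m from the base axis. Payload 10.2 kg.
Tool frame: the origin (TCP) lies midway between the tips of the shut fingers; the grasp point (between the pads) lies 19 mm behind it (env.hold_point_z is the distance from the TCP to the grasp point, in m); z points along the fingers, y is the line along which they close (so a half turn about z gives the same grasp; the last joint's range is limited). The gripper opens to 85 mm and grips with 20 to 120 N. Pads are 22 mm wide; open, the fingers measure 114 mm over their backs; the gripper's body (76 mm by 85 mm) begins 54 mm behind the grasp point. The pads swing forward as they close: fully open they stand 13 mm farther back than shut.
Start: joints at [1.08, 0.313, 1.498, -0, 1.331, -0.223], TCP at [0.139, 0.506, 0.231] pointing down, gripper open.
Joint ranges: [-2.94, 2.94], [-0.97, 2.17], [0.19, 2.56], [-1.23, 4.37], [0.02, 3.11], [-2.88, 2.88]. Speed limits (rad/s): [2.39, 2.39, 3.01, 3.14, 3.14, 3.14].

INTERFACE

Orientations are given as a unit quaternion [x, y, z, w].
In Python, from bench import env, kinematics, monitor, eyes, job gives the robot as it stands. The module is installed in compiled form; this text tells all that it offers. Calls block until the motion is done:
- env.reach(position, orientation): joint-space move of the TCP to a pose.
- env.movel(position, velocity=0.15, frame=None, guard=None): straight line of the TCP; frame=None keeps the orientation; velocity is the mean speed in m/s. With guard (N) it stops when the force on the tool has changed by that much, and returns True; else False.
- env.set_joints(angles): joint-space move.
- env.release() and env.close_gripper(effort=None): open the fingers fully, or close them until they stop; effort is the grip in N (None keeps the last).
- env.hold(seconds).
- kinematics.ik(position, orientation): joint angles nearest the present ones, or None.
- monitor.sense(): the state.
- eyes.grab_frame(name): name is "scene" or "top" or "wrist"; returns a dict with "frame" (384x512x3 uint8, red, green, blue), "mtx" (3x3 intrinsics, pixels), "view" (4x4, takes a point from world to camera coordinates). Camera axes: x right, y down, z forward; pixel columns grow to the right and rows downward; lengths in m; the calibration is good to about 2 mm. A picture is of the moment at which its call begins. There is no depth.
A pose or a line that the arm cannot do raises env.MotionError and nothing moves.
- job.hand_in(): hands the job in; it is judged then, once.
The state is a dict: "clock": time; "joints": joint angles; "qvel": joint speeds; "joint_efforts": joint torques, N m; "position": TCP position; "ee_rot": TCP orientation; "contact_force": force on the tool from outside, world axes, zero at the start; "ft_torque": the same for the moment, N m; "finger_gap": opening from 0.0 (shut) to 1.0 (fully open); "gripper_force": force on a finger pad.
Only numpy, scipy, OpenCV 4.12 (cv2) and the standard library are available. Lean on these libraries where they do the work, as an engineer would, in place of code of your own. Each camera call takes 0.05 s, during which the arm holds its last target. There are 200 camera calls.

## Working session

There is one attempt and no reset: what is moved stays moved. The work goes in short steps, each a Python script; the robot and the scene stay as the last script left them, time stands still between calls to the robot, and variables do not carry over. Pictures are saved under pics/ and viewed, at most 17 in all, crops included, and the job is handed in when it is done.

```bash
mkdir -p pics; python3 - <<'E'
from bench import env,monitor,eyes
import cv2,numpy as np
s=monitor.sense();print(s['clock'],s['position'],s['ee_rot'],s['finger_gap'],env.hold_point_z)
for n in("scene","top"):
    g=eyes.grab_frame(n);np.savez(f'pics/{n}0.npz',**g)
    print(n,g['mtx'].tolist(),np.round(g['view'],4).tolist())
    cv2.imwrite(f'pics/{n}0.png',cv2.resize(g['frame'][:,:,::-1],(800,600),interpolation=cv2.INTER_CUBIC))
E
```

```text
0.0 [0.13880903 0.50605649 0.23074629] [ 1.33488719e-01  9.91050131e-01 -5.92951485e-04 -2.20279372e-04] 1.0001263454046232 0.0187
scene [[428.7291210886397, 0.0, 252.03146889855893], [0.0, 428.7291210886397, 189.1045071894268], [0.0, 0.0, 1.0]] [[-0.2213, 0.9749, 0.0252, 0.0945], [0.528, 0.1415, -0.8374, -0.2504], [-0.8199, -0.172, -0.5461, 1.7128], [0.0, 0.0, 0.0, 1.0]]
top [[416.9175267875884, 0.0, 255.46533957339554], [0.0, 416.9175267875884, 191.09022163927307], [0.0, 0.0, 1.0]] [[0.0179, -0.9998, 0.0069, 0.0436], [-0.9891, -0.0188, -0.1459, 0.5761], [0.146, -0.0042, -0.9893, 1.3741], [0.0, 0.0, 0.0, 1.0]]
```

View pics/top0.png

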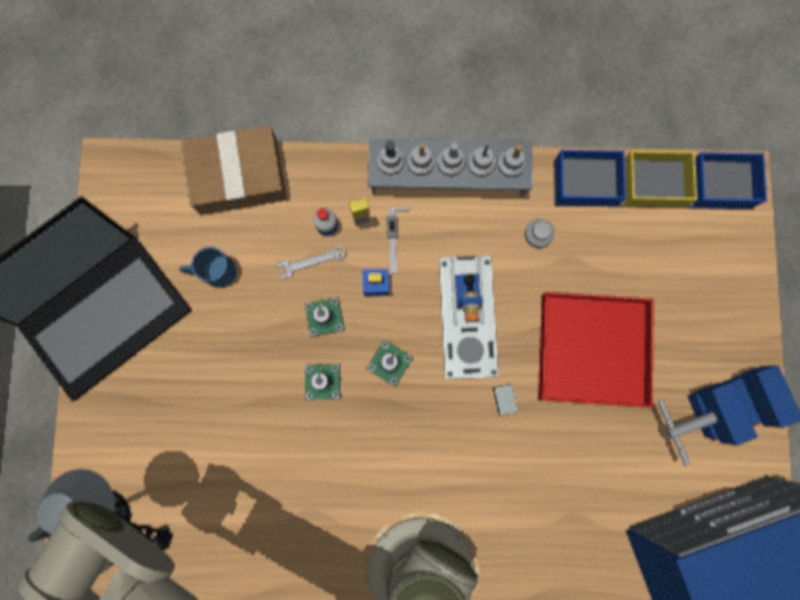

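View pics/scene0.png

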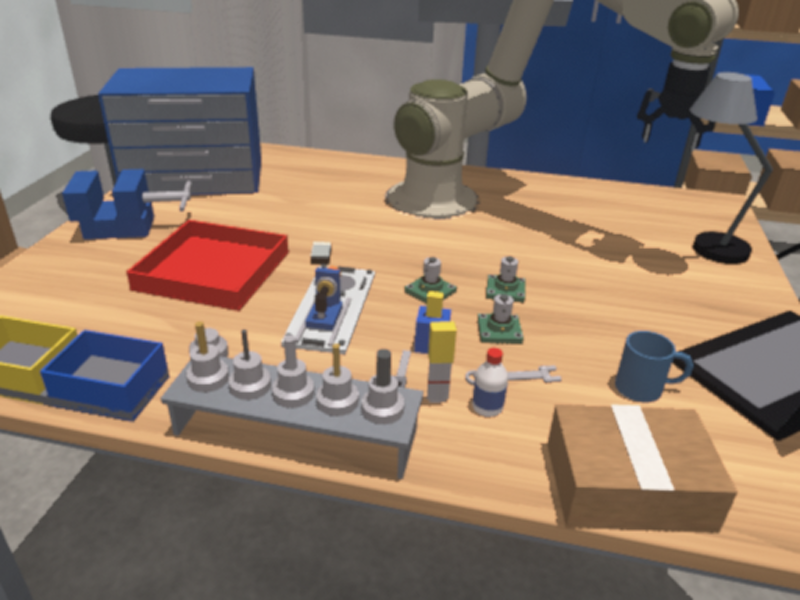

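Three units are at 800-px top positions (322,316), (322,381) and (390,362). The nest is at (470,350), the gauge in its block at (375,280), and the bin at (597,350). I'll enlarge the work area to read exact pixels.

```bash
cat > h.py <<'E'
from bench import env,kinematics,monitor,eyes,job
import numpy as np,cv2
from scipy.spatial.transform import Rotation as R
def p2w(g,u,v,z):
    "pixel -> world point on plane z"
    V=g['view'];Rm,t=V[:3,:3],V[:3,3]
    d=Rm.T@np.linalg.solve(g['mtx'],[u,v,1.]);c=-Rm.T@t
    return c+d*(z-c[2])/d[2]
def w2p(g,p):
    q=g['mtx']@(g['view'][:3,:3]@np.asarray(p,float)+g['view'][:3,3]);return q[:2]/q[2]
def Q(yaw):
    "tool down, closing axis (tool y) at yaw+90deg in world (mod 180)"
    return (R.from_euler('z',yaw)*R.from_quat([1,0,0,0])).as_quat()
def crop(g,u0,u1,v0,v1,k,name):
    cv2.imwrite(f'pics/{name}.png',cv2.resize(g['frame'][v0:v1,u0:u1,::-1],None,fx=k,fy=k,interpolation=cv2.INTER_CUBIC))
def F():return np.round(monitor.sense()['contact_force'],2)
E
python3 - <<'E'
from h import *
g=dict(np.load('pics/top0.npz'))
crop(g,185,425,150,270,3.3,'topcrop')
k=1.5625
for n,u,v,z in[('u1',322,314,.07),('u2',319,380,.07),('u3',390,361,.07),('nest',470,350,.012),('block',375,280,.1),('knob',467,283,.077),('bin',597,350,.01)]:
    print(n,np.round(p2w(g,u/k,v/k,z),3))
E
```

```text
u1 [0.535 0.217 0.07 ]
u2 [0.396 0.219 0.07 ]
u3 [0.438 0.071 0.07 ]
nest [ 0.468 -0.104  0.012]
block [0.605 0.106 0.1  ]
knob [ 0.606 -0.089  0.077]
bin [ 0.474 -0.384  0.01 ]
```

View pics/topcrop.png

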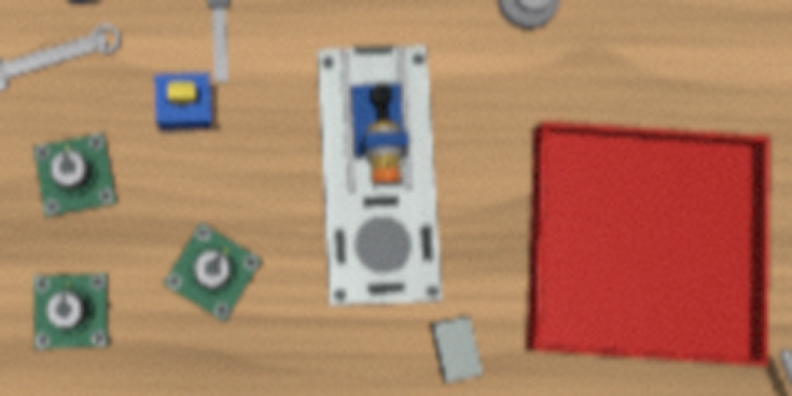

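The crop shows the nest blocks at (381,201), (386,289), (340,246) and (426,243), the gauge handle at (181,91), and the bin rim corners at (538,125), (768,138), (766,362) and (530,350). Wrist views should be more accurate.

```bash
python3 - <<'E'
from h import *
for n,p in[('w_un',(.40,.15,.30)),('w_st',(.47,-.05,.30))]:
    env.reach(p,Q(0)); env.hold(.2)
    g=eyes.grab_frame('wrist');np.savez(f'pics/{n}.npz',**g);crop(g,0,512,0,384,1.55,n)
    V=g['view'];print(n,np.round(-V[:3,:3].T@V[:3,3],3),np.round(V[2,:3],2),g['mtx'][0,0],monitor.sense()['clock'])
    print(np.round([p2w(g,u,v,0)[:2] for u,v in((0,0),(511,0),(511,383),(0,383))],2).tolist())
E
```

```text
w_un [0.472 0.151 0.441] [-0.28  0.   -0.96] 306.5245799571569 1.9917
[[0.59, 0.47], [0.59, -0.17], [-0.03, -0.32], [-0.03, 0.62]]
w_st [ 0.542 -0.049  0.442] [-0.28  0.   -0.96] 306.5245799571569 3.1
[[0.66, 0.28], [0.66, -0.37], [0.04, -0.52], [0.04, 0.42]]
```

View pics/w_un.png

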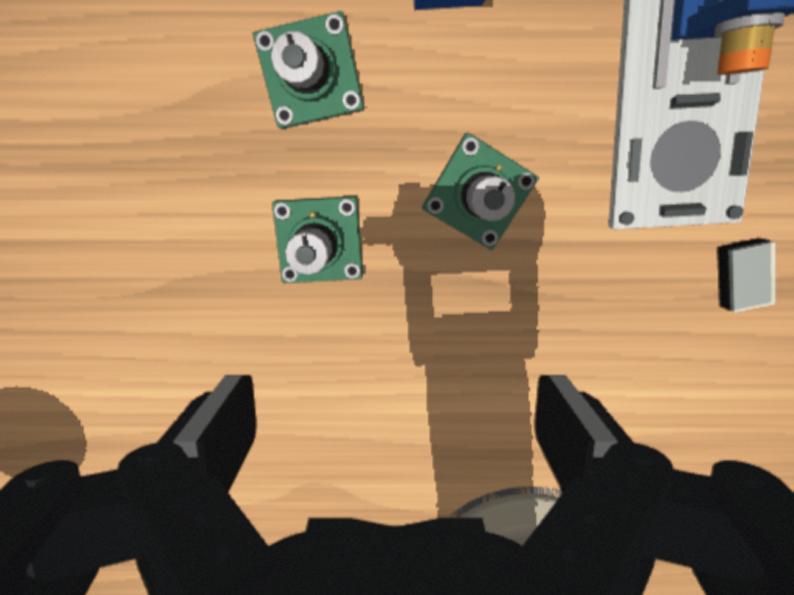

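View pics/w_st.png

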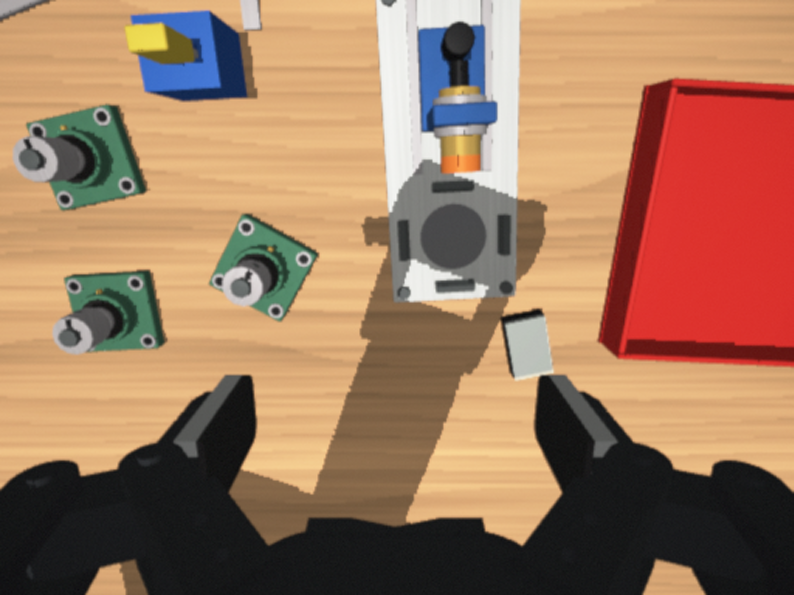

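The wrist views are clear, and I read the flange bolts, shaft tops, nest blocks, knob and gauge handle off them. Now converting these to positions.

```bash
python3 - <<'E'
from h import *
A=dict(np.load('pics/w_un.npz'));B=dict(np.load('pics/w_st.npz'));T=dict(np.load('pics/top0.npz'))
W=lambda g,pts,z:np.array([p2w(g,u/1.55,v/1.55,z) for u,v in pts])
def unit(g,n,pts,top=None):
    P=W(g,pts,.015)[:,:2];c=P.mean(0)
    e=(P[1]-P[0]+P[2]-P[3]);yaw=np.arctan2(e[1],e[0])
    print(n,np.round(c,4),'yaw%90',np.round(np.degrees(yaw)%90,1),'side',np.round([np.linalg.norm(P[i]-P[i-1]) for i in range(4)],3),
     '' if top is None else np.round(W(g,[top],.078)[0,:2]-c,4))
unit(A,'u1',[(265,40),(334,24),(351,100),(284,115)],(294,55))
unit(A,'u2',[(281,211),(347,207),(352,271),(290,274)],(305,256))
unit(A,'u3',[(470,146),(526,181),(490,238),(435,205)],(493,200))
unit(B,'u1b',[(37,131),(101,117),(127,185),(64,199)],(30,159))
unit(B,'u2b',[(74,286),(135,283),(148,341),(85,345)],(74,337))
unit(B,'u3b',[(246,228),(304,259),(276,311),(217,281)],(241,287))
nb=W(B,[(453,186),(455,286),(404,240),(504,234)],.02);print('nestblocks',np.round(nb,4).tolist(),nb.mean(0))
d=nb[0]-nb[1];print('nest x yaw',np.degrees(np.arctan2(d[1],d[0])))
print('nest circle B',W(B,[(453,236)],.012),'A',W(A,[(686,156)],.012))
na=W(A,[(695,101),(682,210),(634,160),(741,153)],.02);print('A',na.mean(0))
print('screws',W(B,[(404,292),(506,287)],.012).tolist())
print('knob',W(B,[(458,38)],.077),'face low edge',W(B,[(461,172)],.055), 'barrel')
print('handle',W(B,[(127,27),(165,23),(169,47),(130,52)],.11).round(4).tolist())
t=np.array([p2w(T,185+u/3.3,150+v/3.3,.045) for u,v in[(538,123),(769,137),(767,363),(528,350)]]);print('bin',t.round(3).tolist(),t.mean(0))
print('gauge top',p2w(T,185+181/3.3,150+91/3.3,.11),'nest',p2w(T,185+383.5/3.3,150+245/3.3,.017))
E
```

```text
u1 [0.5381 0.2218] yaw%90 11.7 side [0.058 0.057 0.058 0.058] [ 0.0001 -0.0009]
u2 [0.3966 0.2207] yaw%90 3.2 side [0.058 0.059 0.058 0.057] [-0.0004 -0.0001]
u3 [0.4396 0.0756] yaw%90 59.9 side [0.058 0.058 0.058 0.058] [-0.0002  0.0012]
u1b [0.5383 0.2215] yaw%90 11.6 side [0.058 0.057 0.057 0.059] [ 0.0003 -0.0013]
u2b [0.3965 0.2208] yaw%90 3.5 side [0.059 0.057 0.058 0.062] [ 0.0018 -0.0065]
u3b [0.4396 0.075 ] yaw%90 60.9 side [0.058 0.058 0.058 0.06 ] [ 0.0015 -0.0015]
nestblocks [[0.5162, -0.0988, 0.02], [0.4264, -0.104, 0.02], [0.469, -0.0567, 0.02], [0.4745, -0.1458, 0.02]] [ 0.47153096 -0.10135113  0.02      ]
nest x yaw 3.2692741994527106
nest circle B [[ 0.47133569 -0.10142819  0.012     ]] A [[ 0.47121971 -0.10160881  0.012     ]]
A [ 0.47054156 -0.09859987  0.02      ]
screws [[0.4182321287546763, -0.05726174159945866, 0.01200000000000001], [0.4233277754274691, -0.15290121743014468, 0.01200000000000001]]
knob [[ 0.61948686 -0.0918576   0.077     ]] face low edge [[ 0.52916763 -0.10059235  0.055     ]] barrel
handle [[0.6183, 0.1189, 0.11], [0.6205, 0.0949, 0.11], [0.607, 0.0942, 0.11], [0.6041, 0.1193, 0.11]]
bin [[0.594, -0.26, 0.045], [0.584, -0.498, 0.045], [0.354, -0.487, 0.045], [0.362, -0.247, 0.045]] [ 0.47350464 -0.37311408  0.045     ]
gauge top [0.608561   0.10597056 0.11      ] nest [ 0.46726951 -0.10441607  0.017     ]
```

```bash
cat >> h.py <<'E'
def rock(c,yaw,z=.030,N=2.5):
    "straddle hub, push it both ways along the closing axis; returns play, hub centre offset"
    q=Q(yaw);a=np.array([-np.sin(yaw),np.cos(yaw),0]);p=np.array([*c,0.])
    env.reach(p+[0,0,.15],q);env.movel(p+[0,0,z],.12);env.hold(.2);out=[];f0=F()
    for s in(1,-1):
        hit=env.movel(p+a*s*.038+[0,0,z],.02,guard=N)
        t=monitor.sense()['position'];out.append(((t-p)@a));print('hit',hit,round(out[-1]*1e3,2),F()-f0)
        env.movel(p+[0,0,z],.06)
    env.movel(p+[0,0,.15],.2)
    print('travel mm',(out[0]-out[1])*1e3,'centre off',(out[0]+out[1])*500,'t',monitor.sense()['clock'])
E
python3 - <<'E'
from h import *
rock((.3966,.2207),np.radians(3.3))
E
```

```text
hit True 29.54 [ 0.41 -1.89  0.98]
hit True -27.25 [ 0.   -1.07 -0.59]
travel mm 56.789401379207035 centre off 1.1481498515080317 t 10.2667
```

```bash
python3 - <<'E'
from h import *
rock((.5382,.2216),np.radians(11.6))
rock((.4396,.0753),np.radians(-29.6))
env.reach([.40,.15,.30],Q(0));env.hold(.2)
g=eyes.grab_frame('wrist');np.savez('pics/w2.npz',**g);crop(g,150,350,0,200,3,'w2')
E
```

```text
hit True 26.91 [0.63 0.29 1.46]
hit True -25.16 [ 0.09 -0.99  1.5 ]
travel mm 52.07312367091124 centre off 0.871652136423217 t 16.6167
hit True 28.96 [-1.13 -0.54  0.24]
hit True -29.38 [0.37 2.4  0.53]
travel mm 58.34391575827451 centre off -0.20772985767202393 t 23.4083
```

View pics/w2.png

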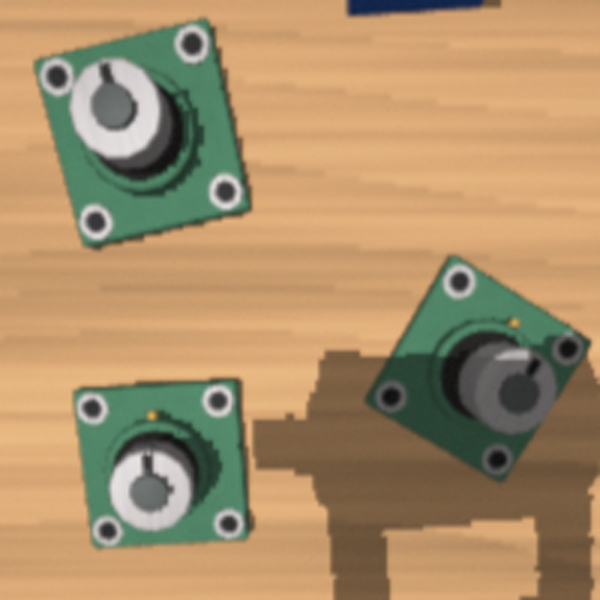

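Travel was 52.1 mm for u1 against 56.8 and 58.3 mm for u2 and u3, where a rigid hub would give about 51 mm. So u1 is sound and u2 and u3 are worn. I'll check lean offsets in this picture (shaft tops u1 (114,106), u2 (150,491), u3 (519,392)), then nest u1.

```bash
cat >> h.py <<'E'
def grip(c,yaw,z=.036,effort=25,up=.15):
    p=np.array([*c,0.]);env.reach(p+[0,0,up],Q(yaw));env.movel(p+[0,0,z],.12)
    env.close_gripper(effort);s=monitor.sense();print('grip gap',s['finger_gap'],s['gripper_force'])
E
python3 - <<'E'
from h import *
g=dict(np.load('pics/w2.npz'));W=lambda pts,z:np.array([p2w(g,150+u/3,v/3,z)[:2] for u,v in pts])
C={}
for n,b,t in[('u1',[(58,76),(192,43),(226,191),(96,222)],(114,106)),('u2',[(92,408),(218,401),(229,523),(108,531)],(150,491)),('u3',[(460,281),(567,348),(498,460),(391,397)],(519,392))]:
    P=W(b,.015);C[n]=P.mean(0);e=P[1]-P[0]+P[2]-P[3];print(n,C[n],np.degrees(np.arctan2(e[1],e[0]))%90,'lean',(W([t],.078)[0]-C[n])*1e3)
c=C['u1'];y=np.radians(11.6)
assert np.linalg.norm(c-[.5382,.2216])<.003
grip(c,y-np.pi/2);env.release()
env.movel([*c,.11],.15)
grip(c,y,up=.11)
print(F());env.movel([*c,.2],.15);print('lifted',F(),monitor.sense()['finger_gap'])
n=[.4713,-.1014]
env.reach([*n,.2],Q(np.radians(3.1)));env.movel([*n,.062],.12)
print('hit',env.movel([*n,.0475],.03,guard=12),F(),monitor.sense()['position'])
env.hold(.2)
g=eyes.grab_frame('wrist');np.savez('pics/w3.npz',**g);crop(g,100,500,50,350,2,'w3')
print(monitor.sense()['clock'])
E
```

```text
u1 [0.53818722 0.22165288] 12.247220711035808 lean [-0.37656472 -0.86287662]
u2 [0.39650141 0.22068516] 3.417055590187317 lean [ 1.57857169 -5.37993932]
u3 [0.43929791 0.07495533] 59.89059911748271 lean [-2.38144724 -4.86684085]Traceback (most recent call last):
  File "<stdin>", line 8, in <module>
  File "h.py", line 28, in grip
    p=np.array([*c,0.]);env.reach(p+[0,0,up],Q(yaw));env.movel(p+[0,0,z],.12)
                        ~~~~~~~~~^^^^^^^^^^^^^^^^^^^
bench.MotionError: the arm cannot take that pose within its joint ranges
```

```bash
python3 - <<'E'
from h import *
c=np.array([.5382,.2216]);y=np.radians(11.9)
for k in(y+np.pi/2,y-np.pi/2):
    if kinematics.ik([*c,.15],Q(k)) is not None: break
grip(c,k);env.release()
env.movel([*c,.11],.15)
grip(c,y,up=.11)
print(F());env.movel([*c,.2],.15);print('lifted',F(),monitor.sense()['finger_gap'])
n=[.4713,-.1014]
env.reach([*n,.2],Q(np.radians(3.1)));env.movel([*n,.062],.12)
print('hit',env.movel([*n,.0475],.03,guard=12),F(),monitor.sense()['position'])
env.hold(.2)
g=eyes.grab_frame('wrist');np.savez('pics/w3.npz',**g);crop(g,100,500,50,350,2,'w3')
print(monitor.sense()['clock'])
E
```

```text
grip gap 0.3891469503742705 25.812336802482605
grip gap 0.390861273598472 25.451000332832336
[-2.01  2.12  4.45]
lifted [ 0.17 -0.4  -9.29] 0.39381767718879973
hit True [-1.05 -0.14  6.89] [ 0.47132672 -0.10139365  0.04839176]
35.9
```

View pics/w3.png

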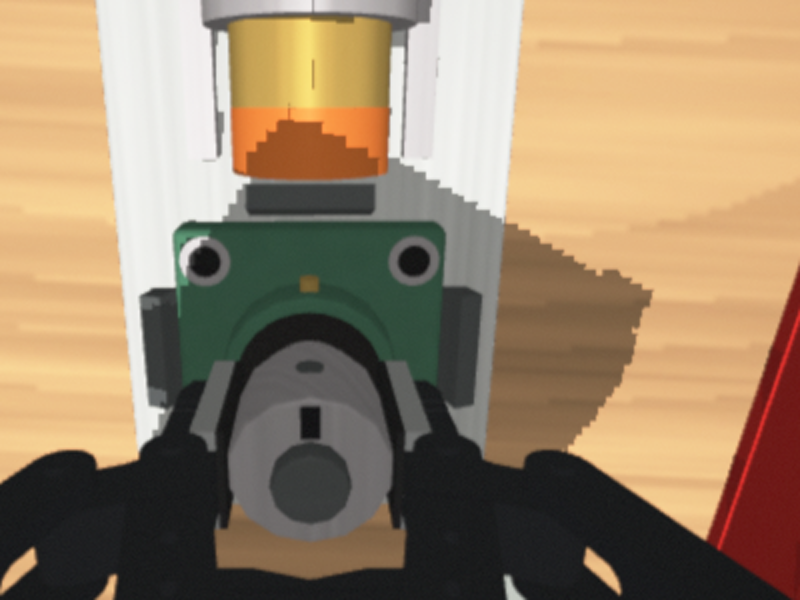

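The unit is seated between the locating blocks, with the flange square at (310,230). Releasing it and pushing the slide home.

```bash
python3 - <<'E'
from h import *
env.release();env.hold(.3)
n=np.array([.4713,-.1014]);y=np.radians(3.1);x=np.array([np.cos(y),np.sin(y)])
env.movel([*n,.17],.2)
k=np.array([.6195,-.0919])
print('knob in nest frame',(k-n)@x,(k-n)@[-x[1],x[0]])
grip(k,y,z=.043,effort=25,up=.17)
p=monitor.sense()['position']
hit=env.movel([*(k-x*.050),.043],.03,guard=14)
s=monitor.sense();print(hit,F(),'moved',np.linalg.norm(s['position']-p),'knob dist',(s['position'][:2]-n)@x,s['clock'])
env.release();env.movel([*s['position'][:2],.17],.2)
# look at gauge block & home slide
env.reach([.53,.0,.27],Q(y));env.hold(.2)
g=eyes.grab_frame('wrist');np.savez('pics/w4.npz',**g);crop(g,0,512,0,384,1.55,'w4');print(monitor.sense()['clock'])
E
```

```text
knob in nest frame 0.14849688326569999 0.0014716182837553186
grip gap 0.244343328343792 28.367085456848145
True [ 3.21 -0.68 -1.01] moved 0.03358277503552407 knob dist 0.11507650365533116 41.0917
43.4167
```

View pics/w4.png

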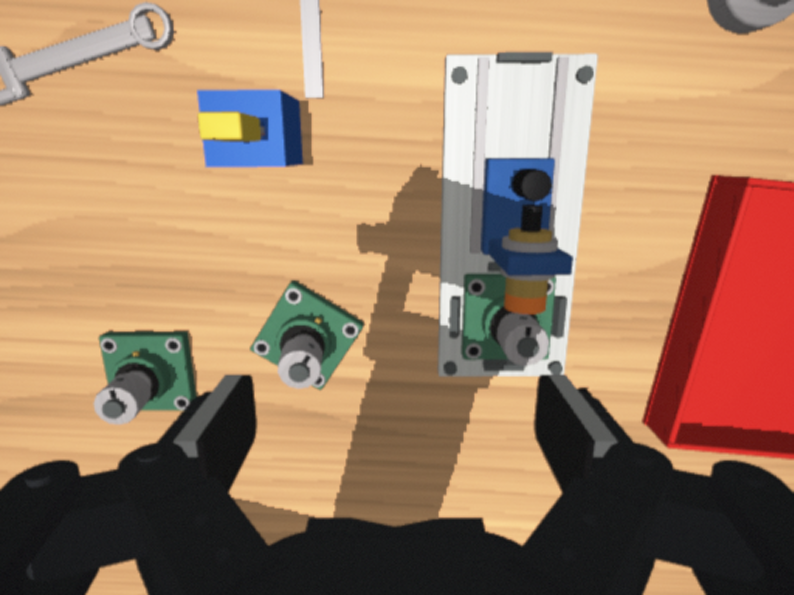

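The slide looks home, with the knob at (533,184). The gauge handle top is at (199–247,112–139) and the block top corners at (197,91), (282,92), (290,163) and (206,166). Computing the gauge pose.

```bash
python3 - <<'E'
from h import *
g=dict(np.load('pics/w4.npz'));W=lambda pts,z:np.array([p2w(g,u/1.55,v/1.55,z)[:2] for u,v in pts])
n=np.array([.4713,-.1014]);y=np.radians(3.1);x=np.array([np.cos(y),np.sin(y)]);yy=np.array([-x[1],x[0]])
k=W([(533,184)],.077)[0]-n;print('knob',k@x,k@yy)
sh=W([(528,346)],.09)[0]-n;print('unit shaft top in nest',sh@x,sh@yy)
for nm,pt,z in[('handle',[(199,112),(242,112),(247,138),(202,139)],.11),('block',[(197,91),(282,92),(290,163),(206,166)],.066)]:
    P=W(pt,z);e=P[1]-P[0]+P[2]-P[3];f=P[0]-P[3]+P[1]-P[2];print(nm,P.mean(0),'sizes',np.linalg.norm(e)/2,np.linalg.norm(f)/2,'yaw of x',np.degrees(np.arctan2(f[1],f[0])),np.degrees(np.arctan2(e[1],e[0]))+90)
crop(g,110,260,40,130,5,'w4g')
crop(g,280,390,90,250,3.7,'w4s')
a=cv2.imread('pics/w4g.png');b=cv2.imread('pics/w4s.png')
cv2.imwrite('pics/w4s.png',b);cv2.imwrite('pics/w4g.png',a)
E
```

```text
knob 0.1165000474466939 0.003121738444767193
unit shaft top in nest 0.0027277166922182153 0.0010426669782219393
handle [0.61303232 0.10646549] sizes 0.026230037621931213 0.014896827169025208 yaw of x 6.255741877463364 3.6490754731682102
block [0.6131309  0.10724095] sizes 0.057856837898736385 0.04717540185468084 yaw of x 4.856253556693209 3.7205851484560526
```

View pics/w4g.png

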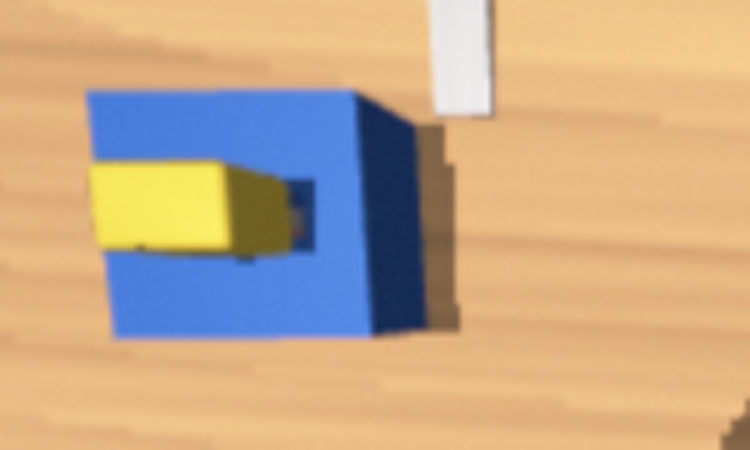

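```bash
python3 - <<'E'
from h import *
n=np.array([.4713,-.1014]);y=np.radians(3.1);x=np.array([np.cos(y),np.sin(y)])
b=np.array([.6131,.1069]);gy=np.radians(94.2);t=n+x*.0215
print([kinematics.ik([*p,z],Q(a)) is not None for p,z,a in((b,.072,gy),(b,.2,gy),(t,.121,y+np.pi/2),(t,.2,y+np.pi/2))])
grip(b,gy,z=.072,effort=25,up=.2)
env.movel([*b,.205],.1);print(F(),monitor.sense()['finger_gap'])
env.reach([*t,.205],Q(y+np.pi/2));env.movel([*t,.166],.1);env.hold(.3)
g=eyes.grab_frame('wrist');np.savez('pics/w5.npz',**g);crop(g,156,356,130,330,3,'w5');print(monitor.sense()['clock'],monitor.sense()['position']-[*t,.166])
E
```

```text
[True, True, True, True]
grip gap 0.18516150500038778 29.85549956560135
[ 0.35 -0.24 -0.8 ] 0.18116041490168633
49.8417 [ 1.25506629e-04 -5.17881467e-05  3.28707764e-04]
```

View pics/w5.png

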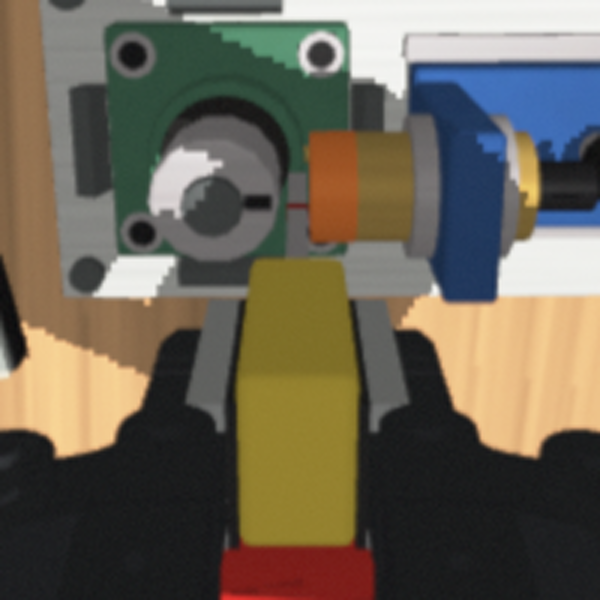

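The blade (287–309, red line at row 207) hangs over the gap between the hub's right edge (~281) and the sensor face (~307). Checking its alignment numerically.

```bash
python3 - <<'E'
from h import *
g=dict(np.load('pics/w5.npz'))
n=np.array([.4713,-.1014]);y=np.radians(3.1);x=np.array([np.cos(y),np.sin(y)]);yy=np.array([-x[1],x[0]])
def px(a,b,z):u=w2p(g,[*(n+x*a+yy*b),z]);return np.round((u-[156,130])*3,1)
print('line blade edges',px(.0195,.012,.13),px(.0235,.012,.13),'handle top corners',px(.0135,.013,.17),px(.0295,.013,.17))
print('hub top rim edge',px(.017,0,.084),'left',px(-.017,0,.084),'front',px(0,.017,.084))
print('face: top',px(.026,0,.085),'mid +y',px(.026,.015,.07),'-y',px(.026,-.015,.07))
print('per mm',px(.027,0,.085)-px(.026,0,.085))
E
```

```text
line blade edges [283.8 215.9] [303.4 215.9] handle top corners [243.7 289. ] [342.6 289. ]
hub top rim edge [276.4 203. ] left [143.3 203. ] front [208.1 138.3]
face: top [311.7 204.2] mid +y [311.  133.1] -y [310.5 239.4]
per mm [3.9 0. ]
```

```bash
python3 - <<'E'
from h import *
g=dict(np.load('pics/w5.npz'))
n=np.array([.4713,-.1014]);y=np.radians(3.1);x=np.array([np.cos(y),np.sin(y)]);yy=np.array([-x[1],x[0]])
def px(a,b,z):u=w2p(g,[*(n+x*a+yy*b),z]);return (u-[156,130])*3
from scipy.optimize import least_squares
obs=[((.0195,.012,.13),(288,207)),((.0235,.012,.13),(308,207)),((.0135,.013,.16),(250,262)),((.0295,.013,.16),(343,262)),((.0135,.013,.204),(238,376)),((.0295,.013,.204),(358,376)),((.0135,-.013,.204),(241,545)),((.0295,-.013,.204),(355,545))]
f=lambda d:np.concatenate([px(*(np.array(p)+d))-o for p,o in obs])
r=least_squares(f,[0,0,0]);print(r.x*1e3,np.round(r.fun,1))
env.movel([*(n+x*.0207),.166],.05)
hit=env.movel([*(n+x*.0207),.121],.03,guard=3)
print(hit,F(),monitor.sense()['position'])
env.hold(.3)
g=eyes.grab_frame('wrist');np.savez('pics/w6.npz',**g);crop(g,156,356,130,330,3,'w6');print(monitor.sense()['clock'])
E
```

```text
[ 0.71397888 -0.55709337 -5.54294554] [-0.4  3.  -1.4  3.   2.5 -4.6 -0.7 -4.6 -0.5  2.   0.5  1.9 -0.1 -0.4
 -0.1 -0.5]
False [ 0.56 -0.75 -1.01] [ 0.4920268  -0.10029353  0.12113314]
52.0917
```

View pics/w6.png

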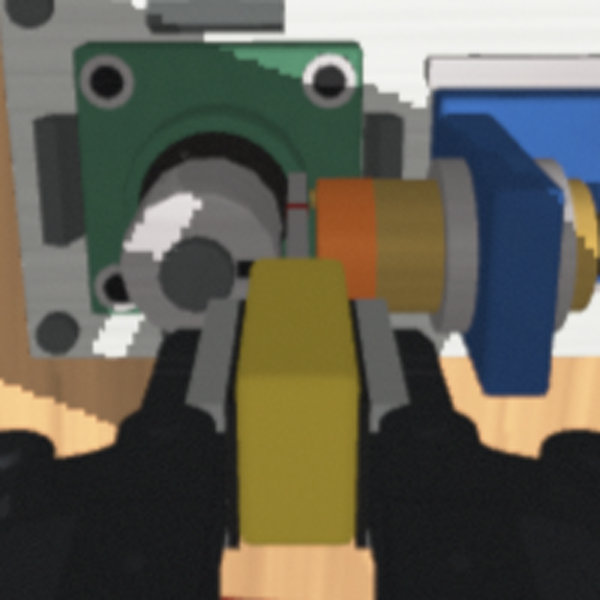

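The blade is in the gap without contact. The image fit suggests the gauge may sit up to 5 mm low in the grip, so I'll raise it 3 mm, which stays within tolerance either way. Then hold and return it.

```bash
python3 - <<'E'
from h import *
n=np.array([.4713,-.1014]);y=np.radians(3.1);x=np.array([np.cos(y),np.sin(y)])
t=n+x*.0207;b=np.array([.6131,.1069]);gy=np.radians(94.2)
env.movel([*t,.1238],.02);env.hold(1.5);print(F())
env.movel([*t,.205],.08)
env.reach([*b,.205],Q(gy));env.movel([*b,.14],.1);env.hold(.2)
print('a',env.movel([*b,.084],.05,guard=4),F(),monitor.sense()['position'])
print('b',env.movel([*b,.0715],.02,guard=4),F(),monitor.sense()['position'],monitor.sense()['clock'])
env.hold(.2)
g=eyes.grab_frame('wrist');np.savez('pics/w7.npz',**g);crop(g,156,356,130,330,3,'w7')
E
```

```text
[-0.7   0.32  0.15]
a False [ 0.68 -0.74 -0.26] [0.61330027 0.10692562 0.0843632 ]
b True [-0.05 -0.69  4.58] [0.61293279 0.10687189 0.07210706] 58.8417
```

View pics/w7.png

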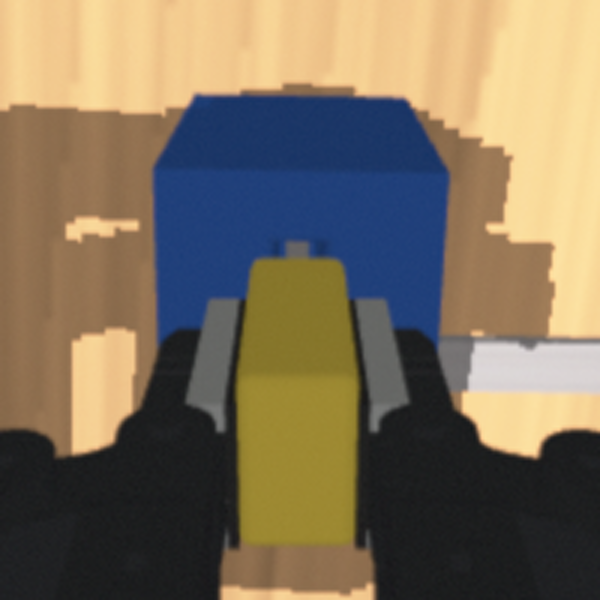

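The gauge seated at the same height it was gripped at, so there was no slip. Releasing it and checking the worn units again.

```bash
python3 - <<'E'
from h import *
env.release();env.hold(.2);p=monitor.sense()['position'];env.movel([p[0],p[1],.2],.15)
env.reach([.40,.15,.30],Q(0));env.hold(.2)
g=eyes.grab_frame('wrist');np.savez('pics/w8.npz',**g);crop(g,150,510,0,240,2.2,'w8');print(monitor.sense()['clock'])
E
```

```text
62.7583
```

View pics/w8.png

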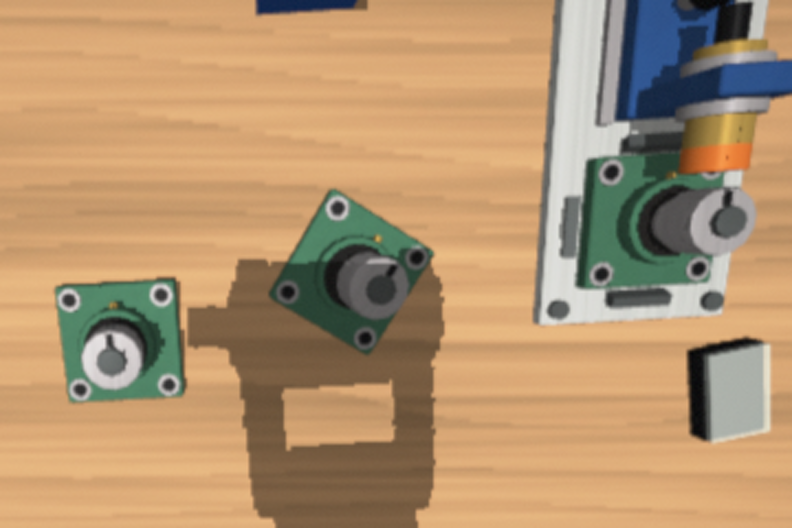

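Neither worn unit has moved: bolts match the earlier image. Moving both to the bin and leaning their shafts.

```bash
python3 - <<'E'
from h import *
by=np.radians(-2.7)
for c,l,yaw,d in[((.4393,.0750),(-.0016,-.0032),-29.9,(.424,-.370)),((.3965,.2207),(.001,-.0035),3.4,(.528,-.370))]:
    c=np.add(c,l)
    grip(c,np.radians(yaw),up=.15)
    env.movel([*c,.2],.15);print('lift',F(),monitor.sense()['finger_gap'])
    env.reach([*d,.2],Q(by));env.movel([*d,.075],.12);env.hold(.2)
    print('down',env.movel([*d,.030],.03,guard=4),F(),monitor.sense()['position'])
    z=monitor.sense()['position'][2]
    env.release();env.hold(.2);env.movel([*d,.15],.2)
    rock(d,by,z=z-.004,N=3)
env.reach([.40,-.33,.30],Q(0));env.hold(.2)
g=eyes.grab_frame('wrist');np.savez('pics/w9.npz',**g);crop(g,100,512,0,250,1.9,'w9')
E
```

```text
grip gap 0.40169528996301807 24.542061388492584
lift [ 1.01  0.36 -7.73] 0.4013784571429422
down True [-0.42  1.32  5.94] [ 0.42405477 -0.36968932  0.04215025]
hit True 32.38 [ 0.19 -0.96  1.22]
hit True -25.76 [-0.68  1.05 -0.23]
travel mm 58.14088574353431 centre off 3.3138145224767026 t 78.075
grip gap 0.40542429283066045 24.625885784626007
lift [ 0.78  0.32 -9.07] 0.40083311529307064
down True [0.75 1.58 3.76] [ 0.52794173 -0.36964585  0.04218312]
hit True 32.53 [-0.86 -2.36  1.04]
hit True -25.45 [ 0.01 -0.22 -0.36]
travel mm 57.98549488287326 centre off 3.5422051739142093 t 95.3
```

View pics/w9.png

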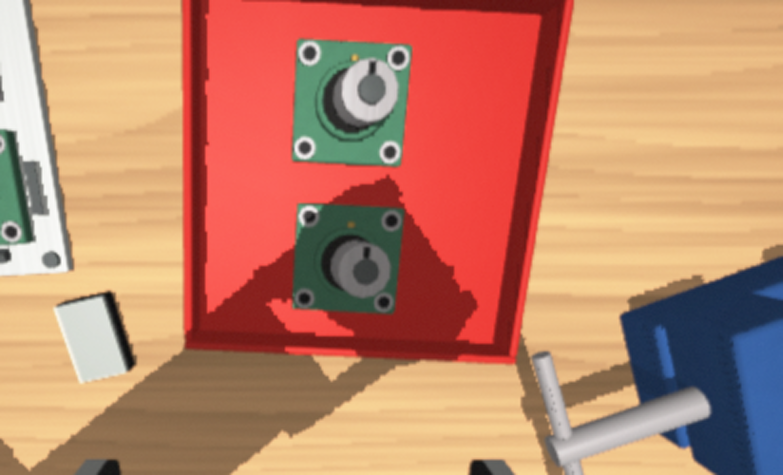

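Both units are flat in the bin, with shaft ends at (372,90) and (366,272). Measuring the lean and taking a final look at the stand and gauge.

```bash
python3 - <<'E'
from h import *
g=dict(np.load('pics/w9.npz'));W=lambda pts,z:np.array([p2w(g,100+u/1.9,v/1.9,z)[:2] for u,v in pts])
for b,t in[([(310,53),(398,57),(390,152),(305,148)],(372,90)),([(309,217),(392,220),(383,302),(304,298)],(366,272))]:
    P=W(b,.021);l=W([t],.084)[0]-P.mean(0);print(P.mean(0),l,'lean rad',np.linalg.norm(l)/.058)
env.reach([.53,.0,.27],Q(np.radians(3.1)));env.hold(.2)
g=eyes.grab_frame('wrist');np.savez('pics/w10.npz',**g);crop(g,0,512,0,300,1.55,'w10');print(monitor.sense()['clock'])
E
```

```text
[ 0.5268692 -0.3667363] [-0.00115847 -0.00623424] lean rad 0.10932694506115631
[ 0.42393749 -0.36696128] [ 0.00013744 -0.00627464] lean rad 0.10820936289622812
97.95
```

View pics/w10.png

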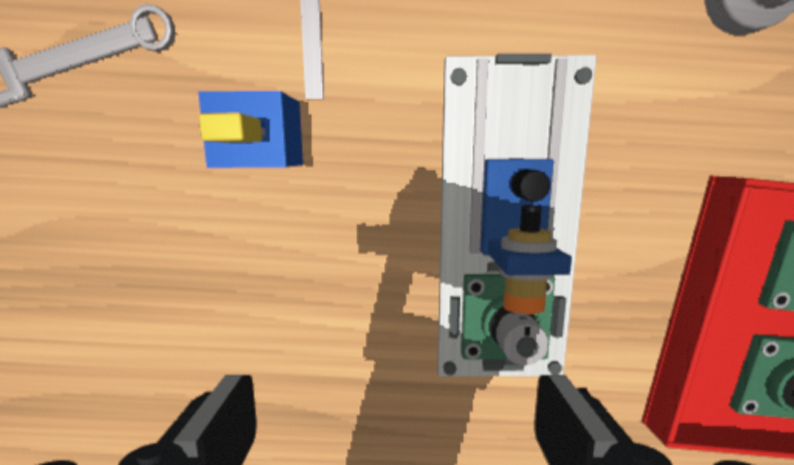

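The gauge is in its block (225,127), the slide is home (knob at (530,185)), the unit is seated, and both scrap shafts lean about 0.11 rad. Handing in.

```bash
python3 -c "
from h import *
print(job.hand_in())"
```

```text
the job is handed in; nothing more can be done
None
```

The job is handed in, with no verdict returned: the sound unit is seated in the nest with the slide home, the gauge blade stood in the gap for over a second and is back in its block, and both worn units are in the scrap bin with shafts leaning about 0.11 rad.

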